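# Rock the chocolate dispenser's seesaw gate over and feed the other tray

## Task

Press down the raised end of the dispenser's seesaw gate with a fingertip so that it rocks over its pivot and feeds the other tray, and leave it there. Then push the orange stop's upright tab outward, away from the ramp, until the stop is fully open, so that all three gold chocolates roll over the seesaw and come to rest in the tray that it now feeds. Only press and push these two parts: grasp or lift nothing, do not touch the chocolates, and leave the trays and the things around where they are.

Things in the scene. Friction and masses are not known exactly. Their poses are not given: they have to be found in the camera images.
- dispenser: Fixed wooden two-way chocolate dispenser. Origin on the worktop below the seesaw's middle; x to its back, y to its left, z up (offsets elsewhere are in this frame). A feed ramp (42 mm wide, 11 degrees) comes down from the back and ends 24 mm behind the seesaw's middle, 150 mm up; highest part (the stop's tab) 245 mm up. From each seesaw end a short aluminium chute leads outward into a tray
- seesaw (a joint): White trough, 180 mm long along y, rocking about a pin along x, 112 mm up. -0.32..0.32 rad; positive: left (+y) end raised, feeds the right tray; negative: the reverse. May start at either stop. A steel ball on a mast (45 mm above the pin, 70 mm in front of the trough's middle) makes it top-heavy: pushed past level it falls over and stays. A raised pad goes down with under 2 N
- pad_left (a point): Middle of the top of the red ribbed finger pad at the seesaw's left end (74 mm in x, 44 in y, 6 thick), in front of the trough: point 75 mm in front of the pivot's middle, 64 mm to its left. Level it is 122 mm above the worktop, raised 142, lowered 101. Only air is below it
- pad_right (a point): The same at the right end (64 mm to the right)
- stop (a joint): Orange stop sliding across the feed ramp, 40 mm behind the seesaw's middle. 0 = shut, blocks the ramp (starts at 0 to 0.006); 0.060 m = fully open; grows as it slides to the dispenser's left (+y). About 1 to 1.5 N of friction; stays where it is left
- stop_tab (a point): On the inner face (toward the ramp, -y) of the stop's upright tab, 220 mm up; moves with the stop; when shut 100 mm behind and 90 mm left of the dispenser's origin. Tab 40 mm wide (x), 7 thick, 170 to 245 mm up; push this face to +y to open. Between it and the ramp's side wall is a 64 mm gap, free down to 60 mm or more below the tab's top. Wall top here 190 mm up, chocolates' tops to 215 mm
- chocolate0: Gold foil-wrapped round chocolate, 36 mm ball of about 20 g; origin at its centre. It waits on the feed ramp, number 1 in the line behind the stop
- chocolate1: Gold foil-wrapped round chocolate, 36 mm ball of about 20 g; origin at its centre. It waits on the feed ramp, number 2 in the line behind the stop
- chocolate2: Gold foil-wrapped round chocolate, 36 mm ball of about 20 g; origin at its centre. It waits on the feed ramp, number 3 in the line behind the stop
- tray_left: Open blue tray, loose, 150 (x) x 130 (y) x 45 mm, 4 mm walls, inner floor 12 mm up; origin at the middle of its underside. It stands under the end of the left chute
- tray_right: Open green tray of the same size under the end of the right chute
- mug_a: Bystander: white mug with a leaf pattern, 92x127x95 mm, loose; origin at the middle of its underside
- snack_tub: Bystander: yellow tub with a blue lid, 94x94x96 mm, loose; origin at the middle of its underside
- tin_a: Bystander: low round food tin, 86x86x40 mm, loose; origin at the middle of its underside
- spice_a: Bystander: spice jar with a red cap, 45x45x106 mm, loose; origin at the middle of its underside
- tape_roll: Bystander: roll of tan tape lying flat, 93x91x48 mm, loose; origin at the middle of its underside
- dropper: Bystander: small brown dropper bottle, 33x34x102 mm, loose; origin at the middle of its underside
Mind the look-alikes: they are no part of the job. Of the things that look like the tray_left, the largest one is meant.

How it is judged:
On the way, in this order (a step that is already met when the one before it is completed fails the run):
1. the seesaw has been rocked over to its other stop (more than 0.27 rad past level) while all three chocolates still wait behind the shut stop (distance of pad_left from where it was at the start of the episode above 0.0235 m and (value of joint seesaw above 0.27 rad or value of joint seesaw below -0.27 rad) and value of joint stop below 0.015 m and x of each of chocolate0, chocolate1, chocolate2 in the frame of dispenser above 0.05 m and z of each of chocolate0, chocolate1, chocolate2 in the frame of dispenser above 0.165 m), for 0.2 s.
2. the stop has been pushed open (at least 50 mm) (value of joint stop above 0.05 m), for 0.1 s.
At the end, for the whole second after the job is handed in: The seesaw lies at the stop opposite to where it started (more than 0.27 rad past level), the stop is open by 50 mm or more, and all three chocolates lie at rest (under 0.05 m/s) inside the tray on the seesaw's low side (distance of pad_left from where it was at the start of the episode above 0.0235 m and value of joint stop above 0.05 m and ((value of joint seesaw below -0.27 rad and x of chocolate0 in the frame of tray_left between -0.07 and 0.07 m and y of chocolate0 in the frame of tray_left between -0.06 and 0.06 m and z of each of chocolate0, chocolate1, chocolate2 in the frame of tray_left below 0.045 m and linear speed of each of chocolate0, chocolate1, chocolate2 below 0.05 m/s and x of chocolate1 in the frame of tray_left between -0.07 and 0.07 m and y of chocolate1 in the frame of tray_left between -0.06 and 0.06 m and x of chocolate2 in the frame of tray_left between -0.07 and 0.07 m and y of chocolate2 in the frame of tray_left between -0.06 and 0.06 m) or (value of joint seesaw above 0.27 rad and x of chocolate0 in the frame of tray_right between -0.07 and 0.07 m and y of chocolate0 in the frame of tray_right between -0.06 and 0.06 m and z of each of chocolate0, chocolate1, chocolate2 in the frame of tray_right below 0.045 m and linear speed of each of chocolate0, chocolate1, chocolate2 below 0.05 m/s and x of chocolate1 in the frame of tray_right between -0.07 and 0.07 m and y of chocolate1 in the frame of tray_right between -0.06 and 0.06 m and x of chocolate2 in the frame of tray_right between -0.07 and 0.07 m and y of chocolate2 in the frame of tray_right between -0.06 and 0.06 m))); the robot touches nothing.
It fails at once if a chocolate is touched by the robot (contact force between any of the fingers, the arm and chocolate0 above 0.2 N or contact force between any of the fingers, the arm and chocolate1 above 0.2 N or contact force between any of the fingers, the arm and chocolate2 above 0.2 N).
It fails at once if a tray is lifted or shifted by more than 20 mm (distance of any of tray_left, tray_right from where it was at the start of the episode above 0.02 m).
It fails at once if a bystander is moved by more than 20 mm (distance of any of mug_a, snack_tub, tin_a, spice_a, tape_roll, dropper from where it was at the start of the episode above 0.02 m).
It also fails if it takes over 48 s, if anything falls off the work surface, if the arm or the gripper's body presses on something with over 40 N, if the wrist force passes 120 N, or if a joint passes its speed limit or range.

## Robot

A 7-joint arm with a two-finger parallel gripper is mounted at the origin on a cart in front of the work surface, level with it; the furniture and walls round the work are solid. World frame = base frame: x ahead of the robot, y to its left, z up, the work surface at z = 0. Lengths are in m, angles in rad, forces in N, time in s.
With the tool pointing down it reaches from about 0.4 to 0.9 m from the base axis. Payload 5.6 kg.
Tool frame: the origin (TCP) lies on the mounting face of the last link; the fingertips stand 190 mm ahead of it and the grasp point (between the pads) lies 171 mm ahead of it; z points along the fingers, y is the line along which they close (so a half turn about z gives the same grasp; the last joint's range is limited). The gripper opens to 92 mm and grips with 3 to 60 N. Pads are 20 mm wide; open, the fingers measure 128 mm over their backs; the gripper's body (75 mm by 189 mm) begins 69 mm behind the grasp point.
Start: joints at [1.083, 0.468, -0.012, 1.603, 0.006, 1.071, -0.056], TCP at [0.28, -0.587, 0.405] pointing down, gripper open.
Joint ranges: [-2.53, 2.53], [-0.31, 2.02], [-1.57, 1.55], [0.28, 2.44], [-1.29, 4.43], [0.15, 1.84], [-2.92, 2.92]. Speed limits (rad/s): [2.57, 2.57, 3.14, 3.14, 3.14, 3.14, 3.14].

## Interface

Orientations are given as a unit quaternion [x, y, z, w].
In Python, from workcell import r gives the robot as it stands. The module is installed in compiled form; this text tells all that it offers.
- The arm moves only by the tool jog_arm, never from a script. Its arguments are lists of equal length, an entry for each row: "dp": the shift along the tool's x, y, z in cm, a list of three; "rot": the turn, a rotation vector about the tool's x, y, z in degrees, a list of three; "hand": the opening, from 0 (shut) to 1 (fully open). A call has 1 to 5 rows; each row is the pose to reach, as a shift and turn from the pose commanded when the call began, along the tool's axes at that moment; what a row does not reach only later rows make up. A row lasts 1/12 s, in which the tool goes at most 41.7 mm and 7.16 degrees, less where a joint would pass 70% of its speed; a pose out of reach is approached as far as the arm can. A call with a gripper value outside its range is refused whole. The fingers move at their own pace and stop on an object; "newtons" is the grip in N (left out, the last holds). Time passes only in rows, so rows that repeat a pose let the fingers close. It gives the time, the measured TCP pose, the force, the opening and the grip force at its end, in the units of the state.
- r.get_state(): the state, without advancing time (a new reading comes with each control period).
- r.capture(name): name is "scene" or "top" or "wrist"; returns the picture (400x640x3 uint8, red, green, blue); there is no depth.
- r.calibration(name): a dict with "K" (3x3 intrinsics, pixels), "R" (3x3) and "t" (3): a world point X has camera coordinates R X + t. Camera axes: x right, y down, z forward; pixel columns grow to the right and rows downward; lengths in m; the calibration is good to about 2 mm. A picture is of the moment at which its call begins: read the wrist's pose just before it. calibration takes no time and is no camera call; for the wrist camera it gives the pose at the moment of the call.
- r.job_done(): hands the job in; it is judged then, once.
The state is a dict: "time_s": time; "joint_pos": joint angles; "joint_vel": joint speeds; "joint_torque": joint torques, N m; "tcp_pos": TCP position; "tcp_rot": TCP orientation; "force": force on the tool from outside, world axes, zero at the start; "torque": the same for the moment, N m; "width": finger opening in m; "finger_force": force on a finger pad.
Only numpy, scipy, OpenCV 4.12 (cv2) and the standard library are available. Lean on these libraries where they do the work, as an engineer would, in place of code of your own. Each camera call takes 0.05 s, during which the arm holds its last target. There are 200 camera calls.

## Working session

There is one attempt and no reset: what is moved stays moved. The work goes in short steps, Python scripts to look and compute and a tool call to move; the robot and the scene stay as the last step left them, time stands still between calls to the robot, and variables do not carry over. Pictures are saved under pics/ and viewed, at most 10 in all, crops included, and the job is handed in when it is done.

Besides the shell and the picture viewer there is one more tool, called in YAML: its name, and indented under it one key for each argument. jog_arm: Moves the arm, as the interface text tells. Its arguments: {"type":"object","properties":{"dp":{"type":"array"},"rot":{"type":"array"},"hand":{"type":"array"},"newtons":{"type":"number"}},"required":["dp","rot","hand"]}

```bash
mkdir -p pics; python3 - <<'E'
from workcell import r
import cv2,numpy as np
for n in("scene","top"):
    im=r.capture(n); cv2.imwrite(f"pics/{n}0.png",im[:,:,::-1])
    c=r.calibration(n); print(n,c["K"].tolist(),np.round(c["R"],4).tolist(),np.round(c["t"],4).tolist())
s=r.get_state(); print(s["time_s"],s["tcp_pos"],s["tcp_rot"],s["force"])
E
```

```text
scene [[369.59097254662584, 0.0, 318.46152374762784], [0.0, 369.59097254662584, 199.9170070517174], [0.0, 0.0, 1.0]] [[0.6252, -0.7804, 0.0131], [-0.3577, -0.3014, -0.8839], [0.6937, 0.5479, -0.4675]] [-0.308, 0.3489, 1.5004]
top [[439.79329002520467, 0.0, 320.5998588702116], [0.0, 439.79329002520467, 197.17714192306096], [0.0, 0.0, 1.0]] [[0.248, -0.9688, -0.0015], [-0.7548, -0.1923, -0.6271], [0.6073, 0.1566, -0.7789]] [-0.0934, 0.5119, 1.4988]
0.1 [ 0.27953644 -0.58658705  0.40385333] [ 9.75378863e-01  2.20534489e-01 -2.32148215e-04 -7.47158824e-04] [ 0.57614509 -0.16601838  0.32397301]
```

View pics/scene0.png

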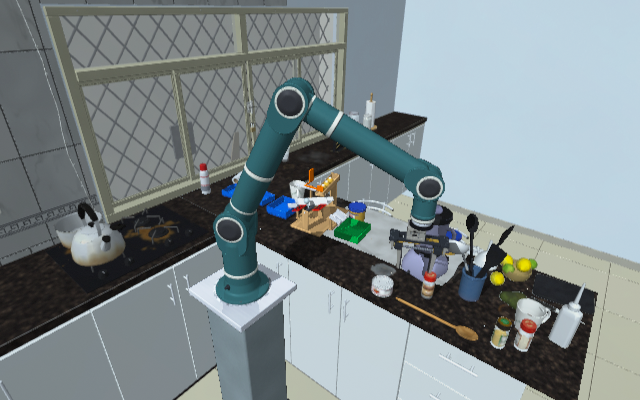

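View pics/top0.png

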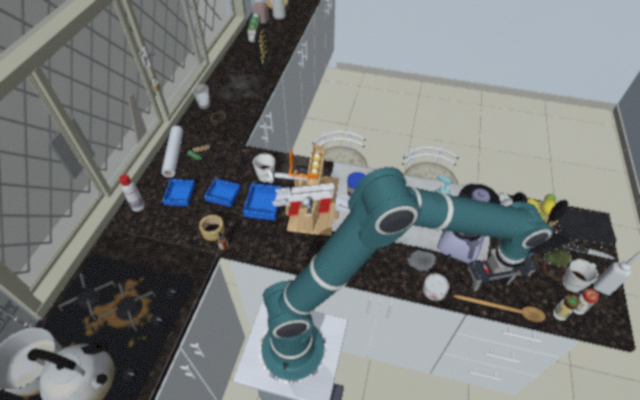

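Scene view: the dispenser is around (320,205), with the blue tray at (282,207) and the green tray at (352,231). Top view: the dispenser is at (312,205), with blue trays at (178,192), (222,192) and (263,201). The one at (263,201) is the largest and sits under the left chute, so it is the likely one. I'll confirm in a crop.

```bash
python3 - <<'E'
import cv2,numpy as np
a=cv2.imread("pics/top0.png")[135:245,210:380]; b=cv2.imread("pics/scene0.png")[155:255,250:400]
a=cv2.resize(a,(680,440),interpolation=cv2.INTER_CUBIC); cv2.imwrite("pics/c1.png",a)
cv2.imwrite("pics/c2.png",cv2.resize(b,(750,500),interpolation=cv2.INTER_CUBIC))
E
```

```text
(no output)
```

View pics/c1.png

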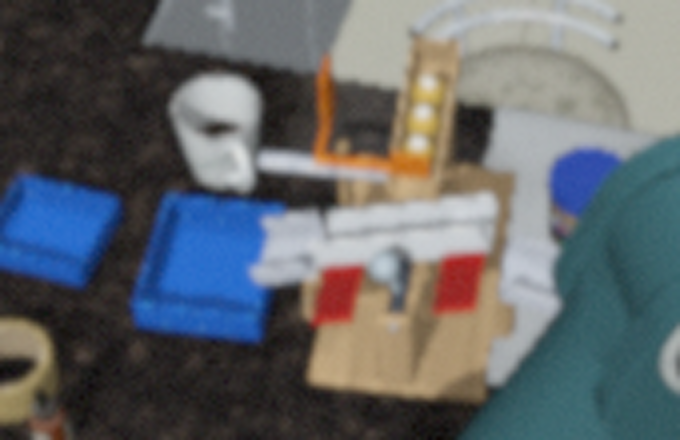

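View pics/c2.png

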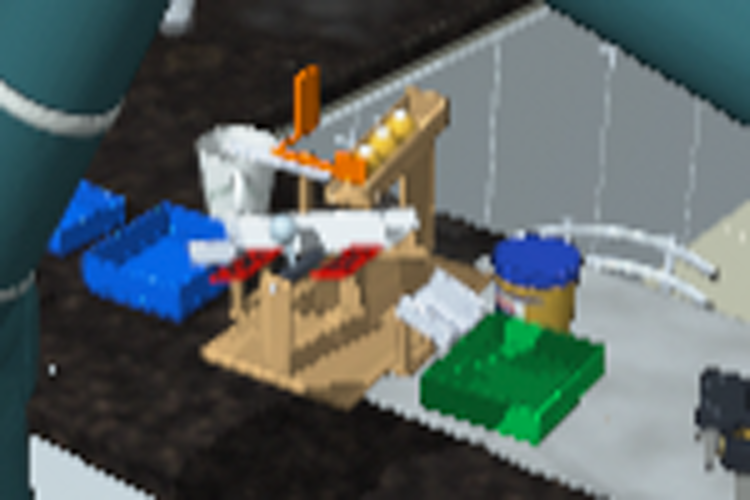

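Crops: the seesaw's right pad (top crop 459,283) looks raised and the left pad (337,293) lowered. The three gold balls are at (425,85–145), and the orange tab is at (324,60–155). The blue tray with the left chute over it, at crop (205,265), is the largest of the look-alikes and is the one meant. Next I'll measure by triangulation.

```bash
cat > h.py <<'E'
import cv2,numpy as np
from workcell import r
def ray(c,p):
    d=c["R"].T@np.linalg.inv(c["K"])@np.r_[p,1.]; return -c["R"].T@c["t"],d/np.linalg.norm(d)
def onz(c,p,z):
    o,d=ray(c,p); return o+d*(z-o[2])/d[2]
def tri(c1,p1,c2,p2):
    o,d=ray(c1,p1);q,e=ray(c2,p2)
    s=np.linalg.lstsq(np.c_[d,-e],q-o,rcond=None)[0]; a,b=o+s[0]*d,q+s[1]*e
    return (a+b)/2,np.linalg.norm(a-b)
def blobs(im,lo,hi,amin=15,roi=None):  # im BGR; returns (area, centroid, bbox)
    m=cv2.inRange(cv2.cvtColor(im,cv2.COLOR_BGR2HSV),lo,hi)
    if roi: z=np.zeros_like(m); x0,y0,x1,y1=roi; z[y0:y1,x0:x1]=1; m=m*z
    n,l,s,c=cv2.connectedComponentsWithStats(m)
    return [(int(s[i,4]),c[i].round(1),s[i,:4].tolist()) for i in range(1,n) if s[i,4]>=amin]
E
python3 - <<'E'
from h import *
S=cv2.imread("pics/scene0.png");T=cv2.imread("pics/top0.png")
cs,ct=r.calibration("scene"),r.calibration("top")
rs,rt=(285,155,400,255),(210,135,345,230)
red=((0,170,90),(4,255,255)); org=((6,180,150),(16,255,255)); blu=((100,150,80),(125,255,255))
for nm,k in(("red",red),("org",org),("blue",blu)):
    print(nm,"S",blobs(S,*k,6,rs),"\n  T",blobs(T,*k,6,rt))
for z in(.101,.142): print(z,[onz(ct,p,z).round(3) for p in((294.5,208.2),(324.7,205.7))],[onz(cs,p,z).round(3) for p in((299,208),(319,207.4))])
E
```

```text
red S [(31, array([299.6, 207.6]), [294, 205, 12, 6]), (38, array([318.4, 207.5]), [312, 205, 13, 6])] 
  T [(110, array([324.4, 205.4]), [319, 199, 12, 14]), (97, array([294. , 208.5]), [289, 203, 11, 13])]
org S [(65, array([314.4, 183.8]), [306, 168, 17, 24])] 
  T [(33, array([290.5, 162.8]), [289, 153, 3, 21]), (37, array([311.4, 175.6]), [307, 173, 10, 6])]
blue S [(140, array([288.2, 206.8]), [285, 196, 10, 24]), (140, array([356.9, 206.8]), [349, 202, 17, 10])] 
  T [(655, array([223.4, 191.8]), [210, 179, 30, 28]), (1049, array([260.6, 201.9]), [243, 183, 38, 38])]
0.101 [array([0.501, 0.139, 0.101]), array([0.543, 0.026, 0.101])] [array([0.499, 0.133, 0.101]), array([0.569, 0.06 , 0.101])]
0.142 [array([0.471, 0.128, 0.142]), array([0.512, 0.018, 0.142])] [array([0.444, 0.084, 0.142]), array([0.511, 0.014, 0.142])]
```

```bash
cat >> h.py <<'E'
from scipy.spatial.transform import Rotation as Ro
def go(tip,yaw):
    "shift (cm, tool axes) and turn (deg) to bring fingertips to tip, tool down, tool y at angle yaw (rad)"
    s=r.get_state(); A=Ro.from_quat(s["tcp_rot"]); y=np.array([np.cos(yaw),np.sin(yaw),0]); z=np.array([0,0,-1.])
    B=Ro.from_matrix(np.c_[np.cross(y,z),y,z]); t=np.array(tip)+[0,0,.19]
    print("dp",(A.inv().apply(t-s["tcp_pos"])*100).round(2),"rot",np.degrees((A.inv()*B).as_rotvec()).round(1),"t",s["time_s"],"tip",(s["tcp_pos"]+A.apply([0,0,.19])).round(4),"F",np.round(s["force"],1))
E
python3 - <<'E'
from h import *
cs,ct=r.calibration("scene"),r.calibration("top")
T=lambda x,y:(210+x/4-.4,135+y/4-.4)
Sx=lambda x,y:(250+x/5-.4,155+y/5-.4)
print("choc",[onz(ct,T(*p),.2).round(3) for p in((418,146),(424,116),(429,85))])
print("choc tri",[tri(ct,T(*p),cs,Sx(*q)) for p,q in(((424,116),(380,140)),((429,85),(402,122)))])
print("tab top",onz(ct,T(324,58),.245).round(3),onz(cs,Sx(307,68),.245).round(3),tri(ct,T(324,58),cs,Sx(307,68)))
print("trough far edge ends",[onz(ct,T(*p),.112).round(3) for p in((327,212),(490,196))])
L,R=np.array([.500,.136]),np.array([.512,.016]); d=(L-R)/np.linalg.norm(L-R); yaw=np.arctan2(-d[0],d[1]); X=np.array([d[1],-d[0]])
O=(L+R)/2+.075*X; print("yaw",yaw,"O",O,"tab pred",O+.1*X+.09*d)
go((.512,.016,.28),yaw)
E
```

```text
choc [array([0.626, 0.09 , 0.2  ]), array([0.666, 0.095, 0.2  ]), array([0.709, 0.101, 0.2  ])]
choc tri [(array([0.67076743, 0.09671718, 0.19336542]), np.float64(0.0026534899285836967)), (array([0.71219228, 0.101166  , 0.19723768]), np.float64(0.0006294262702561611))]
tab top [0.677 0.2   0.245] [0.673 0.199 0.245] (array([0.67640014, 0.20060307, 0.24428312]), np.float64(0.002745647317291697))
trough far edge ends [array([0.592, 0.178, 0.112]), array([0.654, 0.022, 0.112])]
yaw 0.09966865249116211 O [0.58062779 0.08346278] tab pred [0.67117617 0.1829665 ]
dp [ 46.91 -44.41  -6.55] rot [ -0.1  -0.  -70.2] t 0.1 tip [ 0.2794 -0.5863  0.2139] F [ 0.6 -0.2  0.3]
```

jog_arm:
  dp:
    - [0,0,-4]
    - [3,-3,-6.5]
    - [47,-44,-6.5]
    - [47,-44,-6.5]
    - [47,-44,-6.5]
  rot:
    - [0,0,0]
    - [0,0,-7]
    - [0,0,-70]
    - [0,0,-70]
    - [0,0,-70]
  hand: [0,0,0,0,0]
  newtons: 10

```text
time_s: 0.52
tcp_pos: [0.3377, -0.4348, 0.4667]
tcp_rot: [0.89, 0.456, -0.0, 0.0]
force: [1.3, 0.1, -0.2]
width: 0.0607
finger_force: 0.0
```

```bash
python3 -c "
from h import *
go((.512,.016,.28),.11)"
```

```text
dp [ 46.78 -12.17  -0.34] rot [  0.   0. -42.] t 0.5167 tip [ 0.3377 -0.4349  0.2767] F [ 1.3  0.1 -0.2]
```

jog_arm:
  dp:
    - [46,-12,0]
    - [46,-12,0]
    - [46,-12,0]
    - [46,-12,0]
    - [46,-12,0]
  rot:
    - [0,0,-40]
    - [0,0,-40]
    - [0,0,-40]
    - [0,0,-40]
    - [0,0,-40]
  hand: [0,0,0,0,0]

```text
time_s: 0.93
tcp_pos: [0.4136, -0.2406, 0.4665]
tcp_rot: [0.706, 0.708, -0.0, 0.0]
force: [1.0, -0.7, -0.1]
width: 0.0275
finger_force: 0.0
```

```bash
python3 -c "
from h import *
go((.512,.016,.28),.11)"
```

```text
dp [25.64  9.89 -0.36] rot [-0.   0.  -6.2] t 0.9333 tip [ 0.4136 -0.2407  0.2765] F [ 1.  -0.7 -0.1]
```

jog_arm:
  dp:
    - [25,10,0]
    - [25,10,0]
    - [25,10,0]
    - [25,10,0]
    - [25,10,0]
  rot:
    - [0,0,-6]
    - [0,0,-6]
    - [0,0,-6]
    - [0,0,-6]
    - [0,0,-6]
  hand: [0,0,0,0,0]

```text
time_s: 1.35
tcp_pos: [0.4918, -0.0477, 0.4666]
tcp_rot: [0.671, 0.742, -0.0, 0.0]
force: [1.4, -0.6, -0.5]
width: 0.0005
finger_force: 0.0
```

jog_arm:
  dp:
    - [4,1.5,0]
    - [4,1.5,0]
    - [4,1.5,0]
    - [4,1.5,0]
    - [4,1.5,0]
  rot:
    - [0,0,0]
    - [0,0,0]
    - [0,0,0]
    - [0,0,0]
    - [0,0,0]
  hand: [0,0,0,0,0]

```text
time_s: 1.77
tcp_pos: [0.5023, -0.0099, 0.4663]
tcp_rot: [0.672, 0.741, -0.001, -0.0]
force: [-0.2, -0.3, -0.8]
width: 0.0006
finger_force: 0.0
```

```bash
python3 - <<'E'
from h import *
go((.512,.016,.20),.11)
c=r.calibration("wrist"); im=r.capture("wrist")[:,:,::-1]; cv2.imwrite("pics/w1.png",im)
for z in(.101,.142):print(z,[(a,p,b,onz(c,p,z).round(3)) for a,p,b in blobs(im,(0,150,70),(4,255,255),200)])
E
```

```text
dp [2.49 1.22 7.62] rot [-0.1  0.  -0.7] t 1.7667 tip [ 0.5022 -0.0101  0.2763] F [-0.2 -0.3 -0.8]
0.101 [(2272, array([336.8,  48.2]), [303, 28, 66, 41], array([0.504, 0.141, 0.101])), (2428, array([337.9, 164.7]), [304, 145, 68, 42], array([0.52 , 0.014, 0.101]))]
0.142 [(2272, array([336.8,  48.2]), [303, 28, 66, 41], array([0.503, 0.131, 0.142])), (2428, array([337.9, 164.7]), [304, 145, 68, 42], array([0.517, 0.019, 0.142]))]
```

View pics/w1.png

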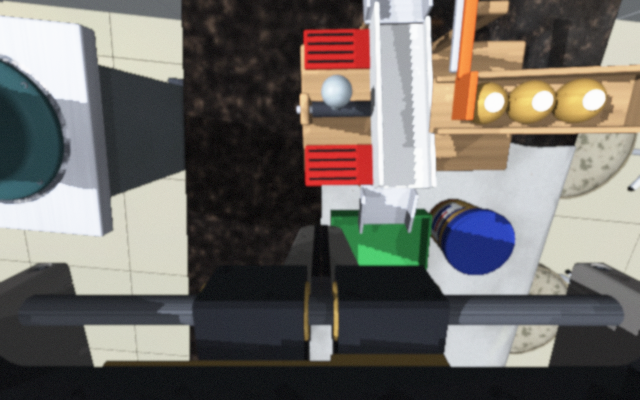

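The wrist view shows the left pad at (337,48) and the right pad at (338,165). The right pad resolves to (0.517, 0.019) at z=0.142, which agrees with the earlier views and has the right spacing. I'll press it there.

jog_arm:
  dp:
    - [2.3,1.4,3]
    - [2.3,1.4,7]
    - [2.3,1.4,10.5]
    - [2.3,1.4,10.5]
    - [2.3,1.4,10.5]
  rot:
    - [0,0,0]
    - [0,0,0]
    - [0,0,0]
    - [0,0,0]
    - [0,0,0]
  hand: [0,0,0,0,0]

```text
time_s: 2.23
tcp_pos: [0.5138, 0.0147, 0.3608]
tcp_rot: [0.671, 0.741, -0.001, -0.001]
force: [0.5, 0.5, 1.1]
width: 0.0005
finger_force: 0.0
```

```bash
python3 -c "
from h import *
go((.514,.017,.108),.106)"
```

```text
dp [0.22 0.06 6.28] rot [-0.2 -0.  -0.4] t 2.2333 tip [0.5131 0.0147 0.1708] F [0.5 0.5 1.1]
```

Pressing slowly.

jog_arm:
  dp:
    - [0.2,0,1.2]
    - [0.2,0,2.4]
    - [0.2,0,3.2]
    - [0.2,0,4]
    - [0.2,0,4.5]
  rot:
    - [0,0,0]
    - [0,0,0]
    - [0,0,0]
    - [0,0,0]
    - [0,0,0]
  hand: [0,0,0,0,0]

```text
time_s: 2.65
tcp_pos: [0.5139, 0.0178, 0.316]
tcp_rot: [0.671, 0.742, -0.0, -0.0]
force: [-0.1, -0.9, -0.2]
width: 0.0005
finger_force: 0.0
```

jog_arm:
  dp:
    - [0,0,0.5]
    - [0,0,1]
    - [0,0,1.5]
    - [0,0,1.7]
    - [0,0,1.7]
  rot:
    - [0,0,0]
    - [0,0,0]
    - [0,0,0]
    - [0,0,0]
    - [0,0,0]
  hand: [0,0,0,0,0]

```text
time_s: 3.07
tcp_pos: [0.5138, 0.0181, 0.2991]
tcp_rot: [0.671, 0.742, -0.0, -0.0]
force: [0.0, -0.6, 0.3]
width: 0.0002
finger_force: 0.0
```

jog_arm:
  dp:
    - [0,0,0]
    - [0,0,-4]
    - [0,0,-8]
    - [0,0,-12]
    - [0,0,-17]
  rot:
    - [0,0,0]
    - [0,0,0]
    - [0,0,0]
    - [0,0,0]
    - [0,0,0]
  hand: [0,0,0,0,0]

```text
time_s: 3.48
tcp_pos: [0.5135, 0.0182, 0.4632]
tcp_rot: [0.67, 0.742, -0.0, -0.0]
force: [2.2, 0.2, -0.1]
width: 0.0007
finger_force: 0.0
```

jog_arm:
  dp:
    - [-3,0,-2]
    - [-5,0,-2]
    - [-5,0,-2]
    - [-5,0,-2]
    - [-5,0,-2]
  rot:
    - [0,0,0]
    - [0,0,0]
    - [0,0,0]
    - [0,0,0]
    - [0,0,0]
  hand: [0,0,0,0,0]

```text
time_s: 3.9
tcp_pos: [0.5187, -0.031, 0.481]
tcp_rot: [0.67, 0.742, -0.0, -0.0]
force: [0.1, -0.8, 0.2]
width: 0.0001
finger_force: 0.0
```

```bash
python3 - <<'E'
from h import *
c=r.calibration("wrist"); im=r.capture("wrist")[:,:,::-1]; cv2.imwrite("pics/w2.png",im)
for z in(.101,.142):print(z,[(a,p,b,onz(c,p,z).round(3)) for a,p,b in blobs(im,(0,150,70),(4,255,255),200)])
for z in(.17,.245):print("or",z,[(a,p,b,onz(c,p,z).round(3)) for a,p,b in blobs(im,(6,180,120),(15,255,255),100)])
go((.68,.158,.27),.106)
E
```

```text
0.101 [(3038, array([323.8,  23.3]), [286, 0, 75, 50], array([0.503, 0.147, 0.101])), (1783, array([323.7, 143.1]), [294, 127, 60, 35], array([0.517, 0.016, 0.101]))]
0.142 [(3038, array([323.8,  23.3]), [286, 0, 75, 50], array([0.504, 0.135, 0.142])), (1783, array([323.7, 143.1]), [294, 127, 60, 35], array([0.516, 0.019, 0.142]))]
or 0.17 [(1184, array([445.1,  55.8]), [434, 0, 21, 96], array([0.619, 0.111, 0.17 ]))]
or 0.245 [(1184, array([445.1,  55.8]), [434, 0, 21, 96], array([0.591, 0.093, 0.245]))]
dp [17.12 17.97  2.08] rot [-0.  -0.  -0.2] t 3.95 tip [ 0.5186 -0.0306  0.2909] F [-0.   0.6  0.1]
```

View pics/w2.png

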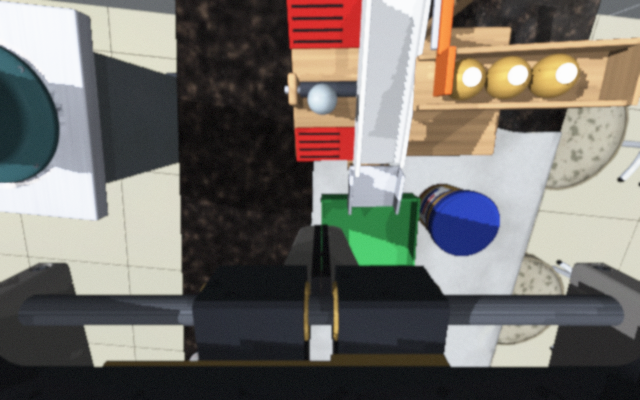

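The wrist view shows the seesaw rocked over: the ball at (322,98) now leans right, the left pad at (323,23) is larger and so higher, and the three gold balls still wait at (470–555,75). Now I'll go above the gap beside the tab.

jog_arm:
  dp:
    - [17,17.8,0]
    - [17,17.8,0]
    - [17,17.8,0]
    - [17,17.8,0]
    - [17,17.8,0]
  rot:
    - [0,0,0]
    - [0,0,0]
    - [0,0,0]
    - [0,0,0]
    - [0,0,0]
  hand: [0,0,0,0,0]

```text
time_s: 4.37
tcp_pos: [0.6551, 0.1295, 0.4804]
tcp_rot: [0.67, 0.742, -0.0, -0.001]
force: [0.8, -0.4, 1.2]
width: 0.0006
finger_force: 0.0
```

jog_arm:
  dp:
    - [3.2,3.4,0]
    - [3.2,3.4,0]
    - [3.2,3.4,0]
    - [3.2,3.4,0]
    - [3.2,3.4,0]
  rot:
    - [0,0,0]
    - [0,0,0]
    - [0,0,0]
    - [0,0,0]
    - [0,0,0]
  hand: [0,0,0,0,0]

```text
time_s: 4.78
tcp_pos: [0.6846, 0.1611, 0.4811]
tcp_rot: [0.671, 0.742, -0.001, 0.0]
force: [-0.2, -0.3, 0.2]
width: 0.0008
finger_force: 0.0
```

```bash
python3 - <<'E'
from h import *
go((.678,.156,.205),.106)
c=r.calibration("wrist"); im=r.capture("wrist")[:,:,::-1]; cv2.imwrite("pics/w3.png",im)
for z in(.17,.245):print("or",z,[(a,p,b,onz(c,p,z).round(3)) for a,p,b in blobs(im,(6,180,120),(15,255,255),100)])
E
```

```text
dp [-0.43 -0.7   8.61] rot [-0.   0.1 -0.3] t 4.7833 tip [0.6844 0.1609 0.2911] F [-0.2 -0.3  0.2]
or 0.17 [(545, array([303.3, 164. ]), [279, 158, 48, 16], array([0.663, 0.189, 0.17 ])), (252, array([251. , 225.6]), [247, 164, 9, 102], array([0.612, 0.117, 0.17 ]))]
or 0.245 [(545, array([303.3, 164. ]), [279, 158, 48, 16], array([0.666, 0.201, 0.245])), (252, array([251. , 225.6]), [247, 164, 9, 102], array([0.629, 0.147, 0.245]))]
```

View pics/w3.png

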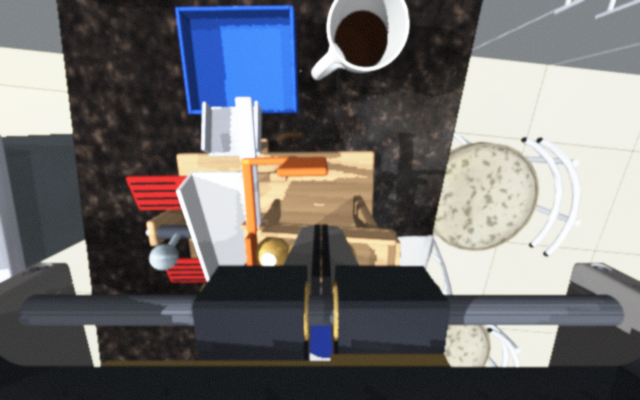

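The wrist view shows the tab's top edge at (303,166), about (0.668, 0.198) at z=0.245, which matches the prediction. The fingertip sits over the gap, so I'll shift 1 cm back in tool y and go down.

jog_arm:
  dp:
    - [0,-1.1,0]
    - [0,-1.1,3]
    - [0,-1.1,6]
    - [0,-1.1,8.5]
    - [0,-1.1,8.5]
  rot:
    - [0,0,0]
    - [0,0,0]
    - [0,0,0]
    - [0,0,0]
    - [0,0,0]
  hand: [0,0,0,0,0]

```text
time_s: 5.25
tcp_pos: [0.6725, 0.158, 0.3914]
tcp_rot: [0.671, 0.741, -0.004, -0.002]
force: [-2.0, -0.7, -0.6]
width: 0.0005
finger_force: 0.0
```

```bash
python3 -c "
from h import *
go((.668-.075*.106,.194+.04,.205),.106)"
```

```text
dp [ 7.69 -0.49 -0.38] rot [-0.5  0.2 -0.4] t 5.25 tip [0.671  0.1573 0.2014] F [-2.  -0.7 -0.6]
```

jog_arm:
  dp:
    - [1,0,0]
    - [2,0,0]
    - [3,0,0]
    - [4,0,0]
    - [5,0,0]
  rot:
    - [0,0,0]
    - [0,0,0]
    - [0,0,0]
    - [0,0,0]
    - [0,0,0]
  hand: [0,0,0,0,0]

```text
time_s: 5.67
tcp_pos: [0.669, 0.2121, 0.3981]
tcp_rot: [0.67, 0.742, 0.001, 0.001]
force: [0.2, -0.7, 0.9]
width: 0.0003
finger_force: 0.7
```

jog_arm:
  dp:
    - [1,0,0]
    - [2,0,0]
    - [2.6,0,0]
    - [3,0,0]
    - [3.2,0,0]
  rot:
    - [0,0,0]
    - [0,0,0]
    - [0,0,0]
    - [0,0,0]
    - [0,0,0]
  hand: [0,0,0,0,0]

```text
time_s: 6.08
tcp_pos: [0.6668, 0.238, 0.3966]
tcp_rot: [0.672, 0.741, -0.005, 0.003]
force: [-3.7, -17.8, 9.7]
width: 0.0005
finger_force: 8.9
```

```bash
python3 - <<'E'
from h import *
go((.66,.24,.205),.106)
c=r.calibration("wrist"); im=r.capture("wrist")[:,:,::-1]; cv2.imwrite("pics/w4.png",im)
for z in(.17,.245):print("or",z,[(a,p,b,onz(c,p,z).round(3)) for a,p,b in blobs(im,(6,180,120),(15,255,255),100)])
E
```

```text
dp [ 0.27 -0.66  0.16] rot [-0.1  0.7 -0.5] t 6.0833 tip [0.6665 0.2358 0.2066] F [ -3.7 -17.8   9.7]
or 0.17 [(3355, array([310. , 224.5]), [236, 199, 113, 51], array([0.658, 0.231, 0.17 ])), (206, array([239.4, 241.3]), [233, 210, 11, 56], array([0.604, 0.211, 0.17 ]))]
or 0.245 [(3355, array([310. , 224.5]), [236, 199, 113, 51], array([0.658, 0.26 , 0.245])), (206, array([239.4, 241.3]), [233, 210, 11, 56], array([0.624, 0.247, 0.245]))]
```

View pics/w4.png

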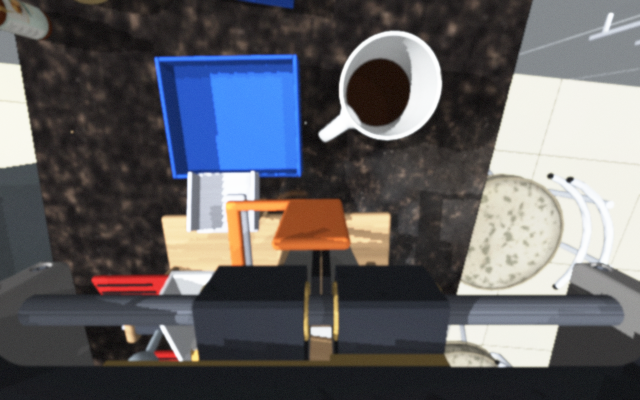

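The wrist view shows the tab pushed out to (312,225), and the 18 N reaction means it has reached its end stop. I'll back off, lift, and check.

jog_arm:
  dp:
    - [-1,0,0]
    - [-2,0,0]
    - [-2,0,-4]
    - [-2,0,-8]
    - [-2,0,-12]
  rot:
    - [0,0,0]
    - [0,0,0]
    - [0,0,0]
    - [0,0,0]
    - [0,0,0]
  hand: [0,0,0,0,0]

```text
time_s: 6.55
tcp_pos: [0.6677, 0.2225, 0.5168]
tcp_rot: [0.67, 0.742, -0.0, -0.001]
force: [0.9, 0.9, 0.3]
width: 0.0006
finger_force: 0.0
```

jog_arm:
  dp:
    - [-5,-4,-3]
    - [-9,-8,-3]
    - [-13,-12,-3]
    - [-17,-16,-3]
    - [-21,-18,-3]
  rot:
    - [0,0,0]
    - [0,0,0]
    - [0,0,0]
    - [0,0,0]
    - [0,0,0]
  hand: [0,0,0,0,0]

```text
time_s: 6.97
tcp_pos: [0.5466, 0.0575, 0.5449]
tcp_rot: [0.67, 0.743, 0.0, -0.0]
force: [0.6, -0.9, 1.6]
width: 0.0004
finger_force: 0.0
```

jog_arm:
  dp:
    - [-20,-2,0]
    - [-20,-2,0]
    - [-20,-2,0]
    - [-20,-2,0]
    - [-20,-2,0]
  rot:
    - [0,0,0]
    - [0,0,0]
    - [0,0,0]
    - [0,0,0]
    - [0,0,0]
  hand: [0,0,0,0,0]

```text
time_s: 7.38
tcp_pos: [0.5482, -0.1463, 0.5448]
tcp_rot: [0.671, 0.741, 0.0, 0.0]
force: [-0.1, -0.4, -0.6]
width: 0.0007
finger_force: 0.0
```

```bash
python3 - <<'E'
from h import *
go((.51,-.1,.3),.106)
W=r.capture("wrist")[:,:,::-1]; s=r.capture("scene")[155:255,250:400,::-1]
cv2.imwrite("pics/w5.png",np.vstack([cv2.resize(W,(480,300)),cv2.resize(s,(480,300),interpolation=cv2.INTER_CUBIC)]))
E
```

```text
dp [ 4.99 -3.35  5.48] rot [ 0.   0.  -0.4] t 7.3833 tip [ 0.5483 -0.1464  0.3548] F [-0.1 -0.4 -0.6]
```

View pics/w5.png

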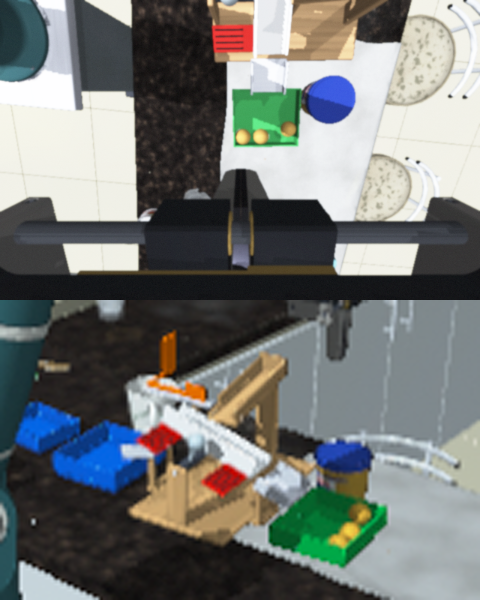

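All three chocolates are in the green tray (wrist panel 242–290,135), the seesaw feeds right, and the tab is out. I'll let things settle, then check the opening and that the balls are at rest.

jog_arm:
  dp:
    - [0,0,0]
    - [0,0,0]
    - [0,0,0]
    - [0,0,0]
    - [0,0,0]
  rot:
    - [0,0,0]
    - [0,0,0]
    - [0,0,0]
    - [0,0,0]
    - [0,0,0]
  hand: [0,0,0,0,0]

```text
time_s: 7.9
tcp_pos: [0.5489, -0.1421, 0.545]
tcp_rot: [0.67, 0.743, 0.0, 0.0]
force: [0.2, 0.4, 0.8]
width: 0.0004
finger_force: 0.0
```

jog_arm:
  dp:
    - [0,0,0]
    - [0,0,0]
    - [0,0,0]
    - [0,0,0]
    - [0,0,0]
  rot:
    - [0,0,0]
    - [0,0,0]
    - [0,0,0]
    - [0,0,0]
    - [0,0,0]
  hand: [0,0,0,0,0]

```text
time_s: 8.32
tcp_pos: [0.5488, -0.1435, 0.5448]
tcp_rot: [0.671, 0.742, -0.0, -0.0]
force: [1.0, -0.9, -0.6]
width: 0.0005
finger_force: 0.0
```

```bash
python3 - <<'E'
from h import *
cs=r.calibration("scene")
a=cv2.imread("pics/scene0.png"); s=r.capture("scene")[:,:,::-1].copy()
for im in(a,s):
    for A,p,b in blobs(im,(6,180,130),(16,255,255),10,(285,155,330,200)):
        print(A,b,onz(cs,(b[0]+3 if im is a else b[0]+2.5,b[1]+.5),.245).round(3))
for k in range(2):
    c=r.calibration("wrist"); W=r.capture("wrist")[:,:,::-1]
    print([(A,p,onz(c,p,.03).round(3)) for A,p,b in blobs(W,(17,110,90),(28,255,255),60,(290,100,420,220))])
    for _ in range(8): r.capture("top")
E
```

```text
99 [306, 168, 18, 24] [0.663 0.205 0.245]
53 [299, 166, 6, 15] [0.658 0.253 0.245]
27 [306, 183, 8, 6] [0.519 0.087 0.245]
[(296, array([384. , 173.5]), array([ 0.66 , -0.148,  0.03 ])), (271, array([323.3, 183.8]), array([ 0.556, -0.177,  0.03 ])), (266, array([347.3, 183.6]), array([ 0.598, -0.172,  0.03 ]))]
[(297, array([384. , 173.4]), array([ 0.66 , -0.148,  0.03 ])), (273, array([323.3, 183.7]), array([ 0.556, -0.176,  0.03 ])), (267, array([347.2, 183.6]), array([ 0.598, -0.172,  0.03 ]))]
```

The chocolates are at rest. My opening estimate is coarse, so I'll refine it with tab centroids from both cameras.

```bash
python3 - <<'E'
from h import *
d=np.array([-.106,.994,0])
for n,roi0,roi1 in(("top",(284,140,296,168),(260,130,296,168)),("scene",(305,160,320,180),(285,160,306,181))):
    c=r.calibration(n); a=cv2.imread(f"pics/{n}0.png"); b=r.capture(n)[:,:,::-1].copy()
    out=[]
    for im,roi in((a,roi0),(b,roi1)):
        A,p,bb=max(blobs(im,(4,130,90),(18,255,255),8,roi),key=lambda q:q[0]); out.append(onz(c,p,.2075)); print(n,A,p,bb)
    print("open moved mm",(out[1]-out[0])@d*1000, (out[1]-out[0]).round(3))
E
```

```text
top 67 [290.8 159.7] [289, 150, 5, 18]
top 80 [277.4 158.3] [275, 149, 6, 19]
open moved mm 54.83474451972743 [-0.006  0.055  0.   ]
scene 57 [311.1 173.8] [309, 168, 5, 12]
scene 69 [302.  172.8] [299, 165, 6, 16]
open moved mm 48.04162946352509 [-0.022  0.046 -0.   ]
```

The top view gives 55 mm moved, on top of a starting offset of 0–6 mm. With the 18 N contact at the end stop, that means fully open. The scene estimate of 48 mm is unreliable because the masked blob heights differ (12 and 16 rows). Handing in.

```bash
python3 -c "
from workcell import r
print(r.job_done())"
```

```text
the job is handed in; nothing more can be done
None
```

I handed the job in: the seesaw is rocked over to feed the right tray, the stop is pushed to its end stop (about 55 mm or more open by the top camera), and all three chocolates are at rest in the green tray; the judge's verdict was not shown.

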